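# Quick spin in the mini centrifuge

### The job

Give the tubes in the mini centrifuge a quick spin: press its open lid down at the front tab until the latch catches and the lid stays shut by itself, then switch the power on by pressing the half of the rocker with the green dot, then press the round blue quick-spin key fully down. The rotor runs only while that key is held, so finish with your fingertips still on the key, holding it down. Only press: do not shift, tip or lift the centrifuge, and leave the things round it where they stand.

Things in the scene. Friction and masses are not known exactly. Their poses are not given: they have to be found in the camera images.
- minifuge: white mini centrifuge, 210 mm deep (x), 150 wide (y), 115 high with the lid shut, 1.5 kg, loose on rubber feet. Origin under its middle; x from the front (sloping control panel, towards the robot) to the lid hinge at the back, y to its left, z up. On the panel: rocker left, key right. Grey latch pad above the panel (x -68 to -64, y -17 to 17, z 58 to 70 mm): pushed in, it would free the lid
- fuge_lid (a joint): hinge of the lid (clear dome, blue rim, 136 mm wide, tab at the front): 0 = shut and latched; stands open at 0.3 to 0.9 rad by spring and friction. Pressed to about -0.01 (stop at -0.02) the latch has snapped over; takes 1 to 3 N at the tab. Unlatched it springs up again
- lid_hinge (a point): point on the lid's hinge line, in the middle: 94 mm behind the centrifuge's origin, 82 mm high; the hinge line runs along the centrifuge's y
- lid_tab (a point): middle of the upper face of the lid's front tab (tab 50 mm wide, 14 mm deep in front of the dome, 6 thick), 147.5 mm from the hinge line; z points off the upper face. With the lid shut it lies 85 mm above the desk, 53.5 mm in front of the centrifuge's origin
- fuge_rocker (a joint): power rocker, black, 22 mm (x) by 42 mm (y), see-saw about the panel's fore-and-aft line: 0 = off (left half raised), 0.4 rad = on (left half down). Over-centre: it snaps over at about the middle and stays; 3 to 4 N on the half with the green dot
- rocker_on (a point): upper face of the rocker's left half (the one with the green dot), 14.5 mm left of the rocker's pivot. Moves 6 mm down when switched on
- fuge_key (a joint): blue quick-spin key, round, 23 mm across, slides into the panel along the panel's normal: 0 = up, 0.005 m = fully down. Spring return: about 1.5 N to start, 4.5 N fully down
- key_top (a point): middle of the key's upper face; z points along the panel's normal, out of the panel
- red_beaker: clear jar with a red screw lid, 62 mm wide, 69 high; origin under its middle. Stays where it is
- white_jar: white jar with a white screw lid, 68 mm wide, 79 high; origin under its middle. Stays where it is
- conical_flask: clear conical flask, 66 mm wide, 71 high; origin under its middle. Stays where it is
- blue_vial: clear vial with a blue cap, 36 mm wide, 63 high; origin under its middle. Stays where it is
- stain_bottle: dark dropper bottle with a white tip, 33 mm wide, 99 high, close to the centrifuge's left side; origin under its middle. Stays where it is
- objective_can: small clear can with a black lid, 34 mm wide, 56 high, close to the centrifuge's right side; origin under its middle. Stays where it is
- small_beaker: small clear beaker, 45 mm wide, 59 high, to the right of the centrifuge; origin under its middle. Stays where it is
- marker: marker pen lying in front of the centrifuge, 136 mm long, 14 high; origin under its middle. Stays where it is

How it is judged:
By the outcome, as a careful person would: the job done as asked, in the order asked, and still so for the second after the job is handed in, while the arm keeps its last pose, push and grip.
It also fails if it takes over 40 s, if anything falls off the work surface, if the arm or the gripper's body presses on something with over 40 N, if the wrist force passes 120 N, or if a joint passes its speed limit or range.

### The arm

A 6-joint arm with a two-finger parallel gripper is mounted at the origin on a cart in front of the work surface, level with it; the furniture and walls round the work are solid. World frame = base frame: x ahead of the robot, y to its left, z up, the work surface at z = 0. Lengths are in m, angles in degrees, forces in N, time in s.
With the tool pointing down it reaches from about 0.35 to 0.875 m from the base axis. Payload 4.2 kg.
Tool frame: the origin (TCP) lies between the finger pads; the fingertips stand 25 mm ahead of it and the grasp point (between the pads) lies 6 mm ahead of it (r.tips_ahead is the distance from the TCP to the fingertips, in m); z points along the fingers, y is the direction in which the jaws open and shut (so a half turn about z gives the same grasp; the last joint's range is limited). The gripper opens to 87 mm and grips with 3 to 60 N. Pads are 19 mm wide; open, the fingers measure 117 mm over their backs; the gripper's body (75 mm by 190 mm) begins 51 mm behind the grasp point.
Start: joints at [-48.896, 22.042, 0.453, 0, -68.411, -14.817], TCP at [0.277, -0.56, 0.248] pointing down, gripper open.
Joint ranges: [-179.83, 179.83], [-69.29, 118.12], [-61.27, 80.66], [-181.25, 117.63], [-171.15, -9.14], [-177.46, 177.46]. Speed limits (degrees/s): [159.86, 159.86, 180, 180, 180, 180].

### API

Orientations are given as a 3x3 rotation matrix whose columns are the frame's x, y, z axes.
In Python, from station import r, vision, finish_job gives the robot as it stands.
- The arm moves only by the shell command python3 -m jog 'ROWS'. ROWS is a JSON object of lists of equal length, an entry for each row: "rot": the turn, a rotation vector about the world's x, y, z in degrees, a list of three; "delta_pos": the shift along the world's x, y, z in mm, a list of three; "grip": the opening in per cent of the stroke, from 0 (shut) to 100 (fully open). A call has 1 to 10 rows; each row shifts and turns the commanded pose from where the row before left it; what a row does not reach is not made up. A row lasts 1/12 s, in which the tool goes at most 41.7 mm and 7.16 degrees, less where a joint would pass 70% of its speed; a pose out of reach is approached as far as the arm can. A call with a gripper value outside its range is refused whole. The fingers move at their own pace and stop on an object; the grip force is fixed at half the most. Time passes only in rows, so rows that do not move let the fingers close. It gives the time, the measured TCP pose, the force and the opening at its end, in the units of the state.
- r.sense(): the state, without advancing time (a new reading comes with each control period).
- vision.capture(name): name is "scene" or "top"; returns a dict with "frame" (384x512x3 uint8, red, green, blue), "K" (3x3 intrinsics, pixels), "k1" (the pictures are not rectified: a ray, as slopes to the right and down, at radius r is drawn at 1 + k1 r^2 times it, then the intrinsics apply), "xyz" and "orientation" of the camera in the world. Camera axes: x right, y up, looking along -z (the intrinsics and any distortion apply to the point x, -y, -z); pixel columns grow to the right and rows downward; lengths in m; the calibration is good to about 2 mm. A picture is of the moment at which its call begins. There is no depth.
- finish_job(): hands the job in, once; it reports no verdict.
The state is a dict: "time_s": time; "joints": joint angles; "joint_velocities": joint speeds; "effort": joint torques, N m; "tcp_pos": TCP position; "ee_rot": TCP orientation; "wrist_force": force on the tool from outside, world axes, zero at the start; "moment": the same for the moment, N m; "gripper_width": opening from 0.0 (shut) to 1.0 (fully open).
Only numpy, scipy, OpenCV 4.12 (cv2) and the standard library are available. Lean on these libraries where they do the work, as an engineer would, in place of code of your own. Each camera call takes 0.05 s, during which the arm holds its last target. There are 200 camera calls.

## Working session

There is one attempt and no reset: what is moved stays moved. The work goes in short steps, Python scripts to look and compute and a shell command to move; the robot and the scene stay as the last step left them, time stands still between calls to the robot, and variables do not carry over. Pictures are saved under pics/ and viewed, about 8 in all and at most 12, crops included, and the job is handed in when it is done.

```bash
mkdir -p pics; ls
python3 - <<'E'
from station import r, vision
import cv2,numpy as np
for n in("scene","top"):
    c=vision.capture(n); cv2.imwrite(f"pics/{n}0.png",cv2.resize(c["frame"][:,:,::-1],(800,600),interpolation=cv2.INTER_CUBIC)); cv2.imwrite(f"{n}_raw.png",c["frame"][:,:,::-1])
    print(n,c["K"],c["k1"],c["xyz"],c["orientation"])
s=r.sense();print(s["time_s"],s["tcp_pos"],s["ee_rot"],s["wrist_force"],s["gripper_width"],r.tips_ahead)
E
```

```text
pics
scene [[485.12430208   0.         251.2863931 ]
 [  0.         485.12430208 195.91080049]
 [  0.           0.           1.        ]] -0.17485272486588116 [-0.2197434  -0.42208743  0.66213286] [[ 0.6044013   0.42473529 -0.67401706]
 [-0.79665378  0.32908198 -0.50699881]
 [ 0.00646658  0.84338898  0.53726456]]
top [[427.78551128   0.         258.9203257 ]
 [  0.         427.78551128 190.19738916]
 [  0.           0.           1.        ]] -0.145534628555775 [0.45954159 0.1637088  1.17969672] [[-0.01973315  0.99847387 -0.05158043]
 [-0.99956935 -0.01858151  0.02271204]
 [ 0.02171894  0.0520064   0.99841055]]
0.1 [ 0.2766103  -0.55988676  0.24654826] [[-8.96652152e-01 -4.42734633e-01 -9.81264319e-04]
 [-4.42735709e-01  8.96650426e-01  1.76213867e-03]
 [ 9.96912503e-05  2.01446619e-03 -9.99997966e-01]] [0.33866418 0.16819921 0.25723106] 0.9988618310050847 0.025
```

View pics/scene0.png

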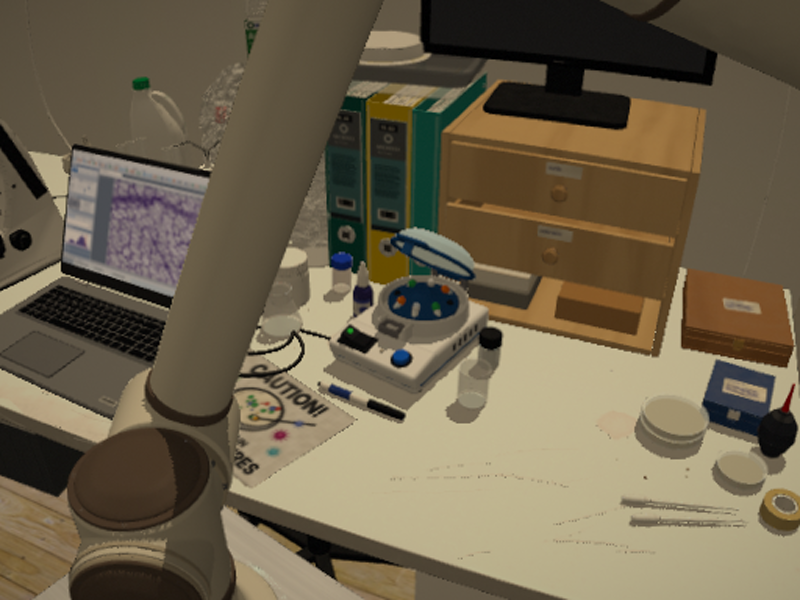

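View pics/top0.png

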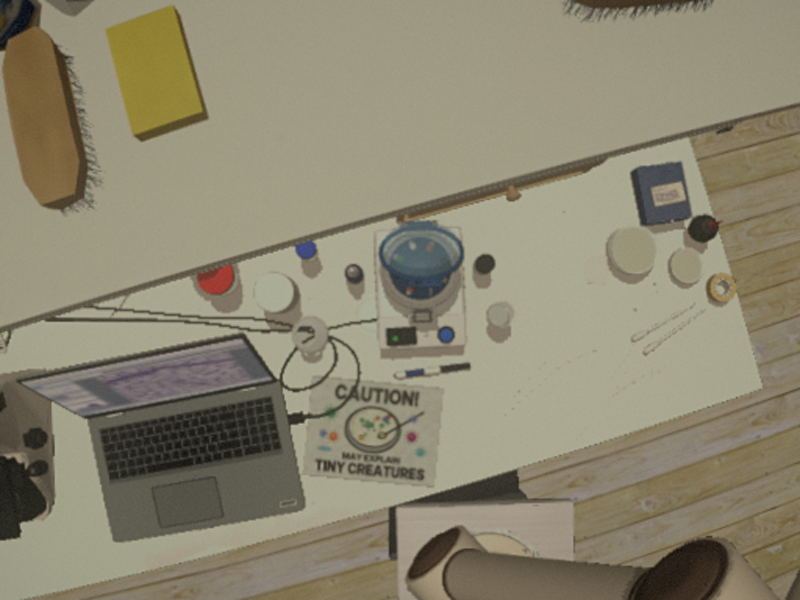

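The top view shows the centrifuge at about (420,290), with the rocker at (400,337), the key at (446,335), and the marker in front at (432,370). The scene view shows the key at (401,357), the green dot at (350,331), and the lid open. Next I triangulate these points.

```bash
cat > h.py <<'E'
import cv2,numpy as np
from station import r, vision
def ray(c,p):
    u=cv2.undistortPoints(np.array([[p]],float),c["K"],np.array([c["k1"],0,0,0.]))[0,0]
    d=np.array(c["orientation"])@np.array([u[0],-u[1],-1]); return np.array(c["xyz"]),d/np.linalg.norm(d)
def plane(c,p,z): o,d=ray(c,p); return o+d*(z-o[2])/d[2]
def tri(c1,p1,c2,p2):
    a,d=ray(c1,p1);b,e=ray(c2,p2); s=np.linalg.lstsq(np.stack([d,-e],1),b-a,rcond=None)[0]
    P=a+d*s[0];Q=b+e*s[1]; return (P+Q)/2,np.linalg.norm(P-Q)*1000
def proj(c,P):
    q=np.array(c["orientation"]).T@(np.array(P)-c["xyz"]); u=np.array([q[0],-q[1]])/-q[2]; u=u*(1+c["k1"]*(u@u))
    return u*np.diag(c["K"])[:2]+c["K"][:2,2]
def blob(c,near,lo,hi,rad):
    h=cv2.cvtColor(c["frame"],cv2.COLOR_RGB2HSV); m=cv2.inRange(h,lo,hi); w=np.zeros_like(m); cv2.circle(w,tuple(int(v) for v in near),rad,255,-1); m&=w
    n,l,st,ce=cv2.connectedComponentsWithStats(m); i=1+np.argmax(st[1:,4]); return ce[i],st[i]
def crop(c,x,y,w,h,k): return cv2.resize(c["frame"][y:y+h,x:x+w,::-1],None,fx=k,fy=k,interpolation=cv2.INTER_CUBIC)
E
python3 - <<'E'
from h import *
np.set_printoptions(precision=4,suppress=True)
S=vision.capture("scene");T=vision.capture("top")
B=((100,130,60),(125,255,255));G=((40,100,50),(85,255,255))
for nm,(lo,hi),ps,pt,rad in(("key",B,(257,228),(285,214),11),("dot",G,(224,212),(254,216),6)):
    a,sa=blob(S,ps,lo,hi,rad);b,sb=blob(T,pt,lo,hi,rad); print(nm,a,sa,b,sb,tri(S,a,T,b))
a=crop(S,195,135,130,130,3);b=crop(T,230,130,100,118,390/118)
b=cv2.resize(b,(int(b.shape[1]),390)); cv2.imwrite("pics/c1.png",np.hstack([a,b]))
E
```

```text
key [256.2113 227.7465] [251 224  11   9  71] [285.0625 213.9375] [282 211   7   7  32] (array([0.4536, 0.0704, 0.0505]), np.float64(0.4761864572098114))
dot [223.5    211.2857] [222 210   4   4  14] [252.5 216.2] [251 215   4   3  10] (array([0.4493, 0.1568, 0.0592]), np.float64(1.097039767937168))
```

View pics/c1.png

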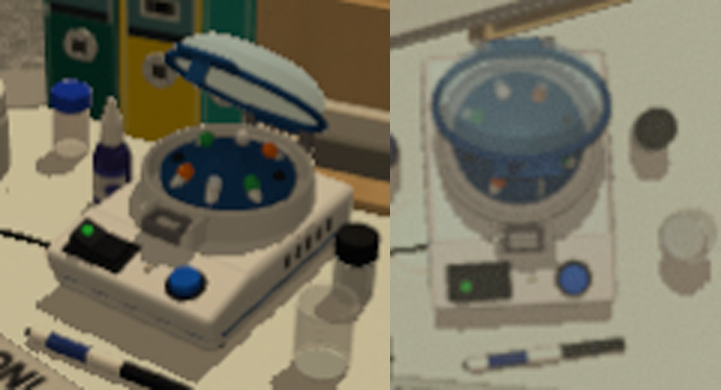

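The crop shows the lid rim in blue. In the left crop the underside is visible, with a dark blue tab near (190,70). In the right crop the rim ellipse spans (432–610, 45–150) and the hinge is near (525,45). I'll fix the machine frame and check where the tab is.

Run:
```python
from h import *
np.set_printoptions(precision=4,suppress=True)
S=vision.capture("scene");T=vision.capture("top")
t=lambda x,y:((x-390)/3.305+230,y/3.305+130)
print("hinge",plane(T,t(525,45),.085))
print("front base edge z0/z20/40",[plane(T,t(523,323),z) for z in(0,.02,.04)])
print("L/R edge z.05",[plane(T,t(*p),.05) for p in((425,70),(432,300),(607,70),(615,300))])
k=np.array([.4536,.0704,0]);yaw=np.radians(2.85);X=np.array([np.cos(yaw),np.sin(yaw),0]);Y=np.array([-X[1],X[0],0])
# trial: hinge gives x, edges give y
h=plane(T,t(525,45),.085); O=h-94e-3*X; O[2]=0
print("O",O,"key local",(k-O)@X,(k-O)@Y,"dot",(np.array([.4493,.1568,0])-O)@X,(np.array([.4493,.1568,0])-O)@Y)
a=crop(S,235,140,90,60,8);b=crop(T,230,130,70,60,8)
for n,c,im,x0,y0 in(("S",S,a,235,140),("T",T,b,230,130)):
    for al in(0.3,.5,.7,.9):
        P=O+X*(.094-.1475*np.cos(al))+np.array([0,0,.082+.1475*np.sin(al)]); q=proj(c,P)
        p=(q-[x0,y0]+.5)*8; cv2.drawMarker(im,tuple(int(v) for v in p),(0,0,255),cv2.MARKER_CROSS,10,1); print(n,al,q,P)
im=np.vstack([a,cv2.copyMakeBorder(b,0,0,0,160,cv2.BORDER_CONSTANT)])
cv2.imwrite("pics/c2.png",cv2.resize(im,None,fx=.62,fy=.62))
```

```text
hinge [0.636  0.1056 0.085 ]
front base edge z0/z20/40 [array([0.4164, 0.1077, 0.    ]), array([0.4171, 0.1087, 0.02  ]), array([0.4179, 0.1096, 0.04  ])]
L/R edge z.05 [array([0.6227, 0.1847, 0.05  ]), array([0.438 , 0.1823, 0.05  ]), array([0.6203, 0.0379, 0.05  ]), array([0.435, 0.036, 0.05 ])]
O [0.5421 0.1009 0.    ] key local -0.08995677509036244 -0.026091439366818927 dot -0.0899555298366339 0.06041549676231087
S 0.3 [257.8025 185.3411] [0.4953 0.0986 0.1256]
S 0.5 [260.9767 172.0987] [0.5067 0.0992 0.1527]
S 0.7 [265.487  158.9419] [0.5234 0.1    0.177 ]
S 0.9 [271.0858 146.6013] [0.5445 0.101  0.1975]
T 0.3 [275.724  197.4535] [0.4953 0.0986 0.1256]
T 0.5 [276.0713 192.3064] [0.5067 0.0992 0.1527]
T 0.7 [276.2041 184.7733] [0.5234 0.1    0.177 ]
T 0.9 [276.0991 175.08  ] [0.5445 0.101  0.1975]
```

View pics/c2.png

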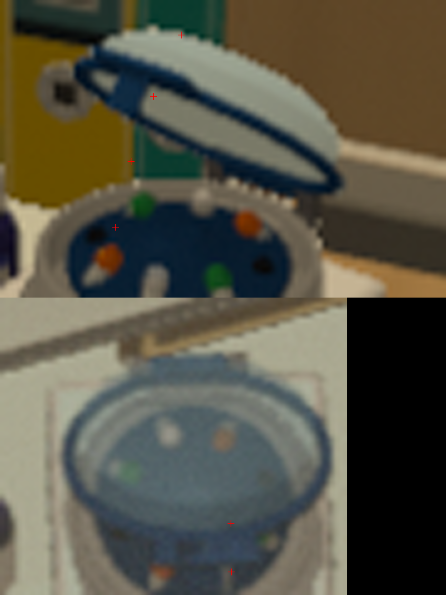

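The views give these estimates:
- **Machine frame:** origin near (0.541, 0.1105), yaw about 0.8°. The hinge, the front edge and the side edges agree on this.
- **Key:** (0.454, 0.070, 0.050).
- **Green dot:** (0.452, 0.157, 0.059).
- **Lid:** open about 0.7–0.8 rad, with the tab near raw scene pixel (262,155).

I'll approach the lid with the fingers shut.

```bash
python3 -m jog '{"delta_pos":[[12,33,2],[12,33,2],[12,33,2],[12,33,2],[12,33,2],[12,33,2],[12,33,2],[12,33,2],[12,33,2],[12,33,2]],"rot":[[0,0,-2.5],[0,0,-2.5],[0,0,-2.5],[0,0,-2.5],[0,0,-2.5],[0,0,-2.5],[0,0,-2.5],[0,0,-2.5],[0,0,-2.5],[0,0,-3]],"grip":[0,0,0,0,0,0,0,0,0,0]}'; python3 -m jog '{"delta_pos":[[11,33,0],[11,33,0],[11,33,0],[11,33,0],[11,33,0],[11,33,0],[11,33,0],[11,33,0],[11,33,0],[0,0,0]],"rot":[[0,0,0],[0,0,0],[0,0,0],[0,0,0],[0,0,0],[0,0,0],[0,0,0],[0,0,0],[0,0,0],[0,0,0]],"grip":[0,0,0,0,0,0,0,0,0,0]}'
```

```text
time_s: 1.13
tcp_pos: [0.397, -0.2287, 0.2679]
ee_rot: [[-1.0, -0.011, 0.001], [-0.011, 1.0, -0.0], [-0.001, -0.0, -1.0]]
wrist_force: [0.5, 0.1, -0.1]
gripper_width: 0.324
time_s: 1.97
tcp_pos: [0.4977, 0.0711, 0.2674]
ee_rot: [[-1.0, -0.018, 0.002], [-0.018, 1.0, 0.001], [-0.002, 0.001, -1.0]]
wrist_force: [0.4, -1.0, -0.3]
gripper_width: 0.005
```

```bash
python3 -m jog '{"delta_pos":[[14,19,0],[14,20,0],[0,0,0]],"rot":[[0,0,0],[0,0,0],[0,0,0]],"grip":[0,0,0]}'
python3 - <<'E'
from h import *
S=vision.capture("scene");T=vision.capture("top")
a=crop(S,205,85,130,120,4);s=r.sense();tip=np.array(s["tcp_pos"])-[0,0,.025];q=(proj(S,tip)-[205,85]+.5)*4;cv2.drawMarker(a,tuple(int(v) for v in q),(0,0,255),0,10,1)
b=crop(T,225,115,80,120,4);print(s["tcp_pos"],s["wrist_force"])
im=cv2.resize(np.hstack([a,b]),None,fx=.95,fy=.95)
cv2.imwrite("pics/c3.png",im);print(im.shape)
E
```

```text
time_s: 2.22
tcp_pos: [0.5258, 0.1081, 0.2672]
ee_rot: [[-1.0, -0.016, 0.001], [-0.016, 1.0, 0.0], [-0.001, 0.0, -1.0]]
wrist_force: [0.9, -0.3, -0.6]
gripper_width: 0.007
[0.5237646  0.10599511 0.26706377] [-0.7809226  -0.0129419  -0.23499929]
(456, 798, 3)
```

View pics/c3.png

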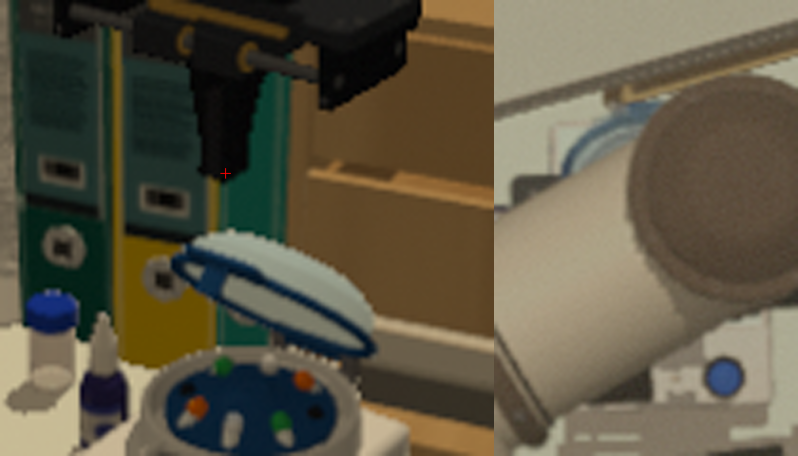

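The fingertips appear at crop (225,175), directly above the lid's front at about (222,262), and they're clear of the shelf. I'll lower towards the tab.

```bash
python3 -m jog '{"delta_pos":[[4,3,-15],[0,0,-15],[0,0,-8],[0,0,0]],"rot":[[0,0,0],[0,0,0],[0,0,0],[0,0,0]],"grip":[0,0,0,0]}'; python3 -m jog '{"delta_pos":[[0,0,-5],[0,0,-5],[0,0,0]],"rot":[[0,0,0],[0,0,0],[0,0,0]],"grip":[0,0,0]}';python3 -m jog '{"delta_pos":[[0,0,-5],[0,0,0]],"rot":[[0,0,0],[0,0,0]],"grip":[0,0]}'
```

```text
time_s: 2.65
tcp_pos: [0.5262, 0.1074, 0.2277]
ee_rot: [[-1.0, -0.013, -0.004], [-0.013, 1.0, -0.002], [0.004, -0.002, -1.0]]
wrist_force: [-1.1, 0.3, -0.1]
gripper_width: 0.005
time_s: 2.9
tcp_pos: [0.5274, 0.1084, 0.2191]
ee_rot: [[-1.0, -0.013, -0.001], [-0.013, 1.0, -0.0], [0.001, -0.0, -1.0]]
wrist_force: [-0.2, -0.3, -0.2]
gripper_width: 0.006
time_s: 3.07
tcp_pos: [0.5275, 0.1086, 0.2141]
ee_rot: [[-1.0, -0.014, -0.001], [-0.014, 1.0, -0.0], [0.001, -0.0, -1.0]]
wrist_force: [-0.1, -0.7, 0.1]
gripper_width: 0.008
```

```bash
python3 -m jog '{"delta_pos":[[0,0,-5],[0,0,-5],[0,0,0]],"rot":[[0,0,0],[0,0,0],[0,0,0]],"grip":[0,0,0]}';python3 -m jog '{"delta_pos":[[-2,0,-5],[-2,0,-5],[0,0,0]],"rot":[[0,0,0],[0,0,0],[0,0,0]],"grip":[0,0,0]}'
python3 - <<'E'
from h import *
S=vision.capture("scene");a=crop(S,215,110,110,110,5);s=r.sense();tip=np.array(s["tcp_pos"])-[0,0,.025];q=(proj(S,tip)-[215,110]+.5)*5;cv2.drawMarker(a,tuple(int(v) for v in q),(0,0,255),0,10,1)
cv2.imwrite("pics/c4.png",a)
E
```

```text
time_s: 3.32
tcp_pos: [0.5273, 0.1085, 0.2034]
ee_rot: [[-1.0, -0.014, -0.002], [-0.014, 1.0, -0.0], [0.002, -0.0, -1.0]]
wrist_force: [1.1, -0.3, -0.1]
gripper_width: 0.002
time_s: 3.57
tcp_pos: [0.5229, 0.1085, 0.1933]
ee_rot: [[-1.0, -0.014, -0.002], [-0.014, 1.0, -0.001], [0.002, -0.0, -1.0]]
wrist_force: [0.2, -0.6, -0.5]
gripper_width: 0.004
```

View pics/c4.png

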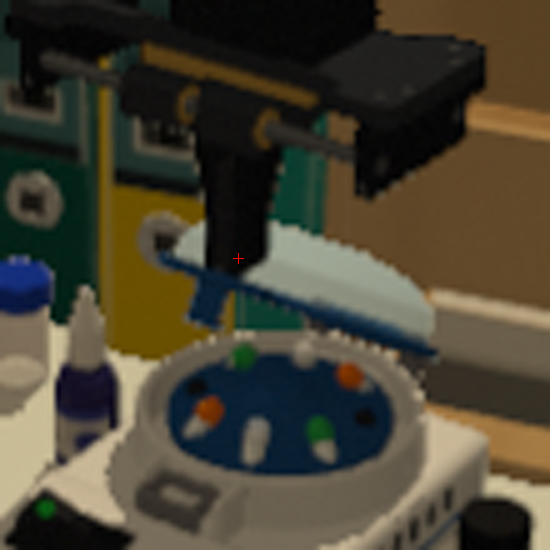

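The lid has begun to close: the rim is now edge-on. The tips at (235,270) rest at the root of the tab. I'll follow the arc down and forward.

```bash
python3 -m jog '{"delta_pos":[[-6,1,-5],[-6,1,-6],[-6,0,-6],[-5,0,-7],[-4,0,-7],[-3,0,-7],[-2,0,-7],[0,0,0]],"rot":[[0,0,0],[0,0,0],[0,0,0],[0,0,0],[0,0,0],[0,0,0],[0,0,0],[0,0,0]],"grip":[0,0,0,0,0,0,0,0]}';python3 -m jog '{"delta_pos":[[-3,0,-7],[-2,0,-7],[-1,0,-6],[0,0,-6],[0,0,0]],"rot":[[0,0,0],[0,0,0],[0,0,0],[0,0,0],[0,0,0]],"grip":[0,0,0,0,0]}'
python3 - <<'E'
from h import *
S=vision.capture("scene");a=crop(S,215,110,110,110,5);s=r.sense();tip=np.array(s["tcp_pos"])-[0,0,.025];q=(proj(S,tip)-[215,110]+.5)*5;cv2.drawMarker(a,tuple(int(v) for v in q),(0,0,255),0,10,1)
cv2.imwrite("pics/c5.png",a)
E
```

```text
time_s: 4.28
tcp_pos: [0.4903, 0.1102, 0.1478]
ee_rot: [[-1.0, -0.014, -0.003], [-0.013, 1.0, -0.001], [0.003, -0.001, -1.0]]
wrist_force: [-0.1, -0.6, 0.7]
gripper_width: 0.005
time_s: 4.7
tcp_pos: [0.485, 0.1104, 0.1221]
ee_rot: [[-1.0, -0.013, -0.002], [-0.013, 1.0, -0.001], [0.002, -0.001, -1.0]]
wrist_force: [-0.1, 0.2, 0.3]
gripper_width: 0.008
```

View pics/c5.png

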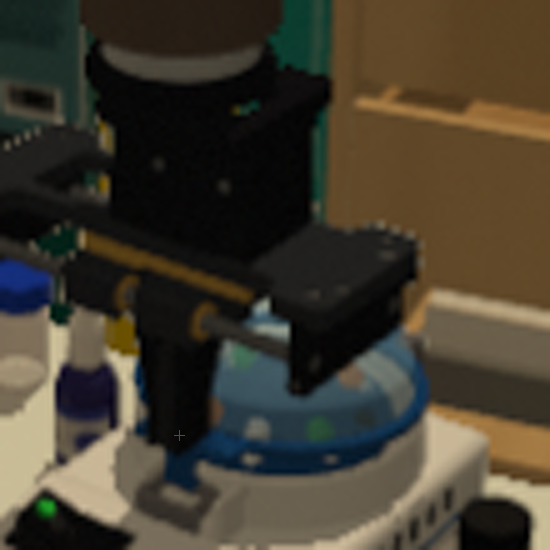

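The lid is almost shut, with the tips on the tab at (180,440). I'll keep pressing and watch the force.

```bash
python3 -m jog '{"delta_pos":[[0,0,-4],[0,0,-4],[0,0,0]],"rot":[[0,0,0],[0,0,0],[0,0,0]],"grip":[0,0,0]}';python3 -m jog '{"delta_pos":[[0,0,-3],[0,0,0]],"rot":[[0,0,0],[0,0,0]],"grip":[0,0]}';python3 -m jog '{"delta_pos":[[0,0,-2],[0,0,0],[0,0,0]],"rot":[[0,0,0],[0,0,0],[0,0,0]],"grip":[0,0,0]}'
```

```text
time_s: 5.0
tcp_pos: [0.4857, 0.1106, 0.1151]
ee_rot: [[-1.0, -0.014, -0.0], [-0.014, 1.0, -0.0], [0.0, -0.0, -1.0]]
wrist_force: [0.0, -0.0, 0.2]
gripper_width: 0.005
time_s: 5.17
tcp_pos: [0.4859, 0.1106, 0.1122]
ee_rot: [[-1.0, -0.014, 0.0], [-0.014, 1.0, 0.0], [-0.0, 0.0, -1.0]]
wrist_force: [0.4, -0.2, 0.3]
gripper_width: 0.003
time_s: 5.42
tcp_pos: [0.4859, 0.1107, 0.1105]
ee_rot: [[-1.0, -0.014, 0.0], [-0.014, 1.0, 0.0], [-0.0, 0.0, -1.0]]
wrist_force: [-0.9, 0.2, 1.2]
gripper_width: 0.002
```

```bash
python3 -m jog '{"delta_pos":[[0,0,-2],[0,0,0],[0,0,0]],"rot":[[0,0,0],[0,0,0],[0,0,0]],"grip":[0,0,0]}';python3 -m jog '{"delta_pos":[[0,0,-1.5],[0,0,0],[0,0,0]],"rot":[[0,0,0],[0,0,0],[0,0,0]],"grip":[0,0,0]}';python3 -m jog '{"delta_pos":[[0,0,-1],[0,0,0],[0,0,0]],"rot":[[0,0,0],[0,0,0],[0,0,0]],"grip":[0,0,0]}'
```

```text
time_s: 5.67
tcp_pos: [0.4859, 0.1107, 0.1085]
ee_rot: [[-1.0, -0.014, 0.0], [-0.014, 1.0, 0.0], [-0.0, 0.0, -1.0]]
wrist_force: [-0.5, -0.3, 1.3]
gripper_width: 0.005
time_s: 5.92
tcp_pos: [0.486, 0.1107, 0.1074]
ee_rot: [[-1.0, -0.014, 0.0], [-0.014, 1.0, 0.0], [-0.0, 0.0, -1.0]]
wrist_force: [-0.3, -0.1, 4.1]
gripper_width: 0.005
time_s: 6.17
tcp_pos: [0.486, 0.1107, 0.1071]
ee_rot: [[-1.0, -0.014, 0.001], [-0.014, 1.0, -0.0], [-0.001, -0.0, -1.0]]
wrist_force: [-2.9, 0.4, 8.7]
gripper_width: 0.005
```

The lid reached its stop: tip at z = 0.082, force up to 8.7 N. I'll lift off, move aside, and check the lid and panel.

```bash
python3 -m jog '{"delta_pos":[[0,0,10],[0,0,15],[0,0,25],[-20,0,30],[-40,0,0],[-40,0,0],[0,0,0]],"rot":[[0,0,0],[0,0,0],[0,0,0],[0,0,0],[0,0,0],[0,0,0],[0,0,0]],"grip":[0,0,0,0,0,0,0]}'
python3 - <<'E'
from h import *
S=vision.capture("scene");T=vision.capture("top")
a=crop(S,205,165,110,90,6)
for P in ((.4354,.1845,.02),(.4354,.1845,.04),(.4354,.036,.02),(.4354,.036,.04),(.473,.036,.06)):
    q=proj(S,P);p=(q-[205,165]+.5)*6;cv2.drawMarker(a,tuple(int(v) for v in p),(0,0,255),0,8,1);print(P,q,p)
cv2.imwrite("pics/c6.png",a)
print(r.sense()["tcp_pos"])
E
```

```text
time_s: 6.75
tcp_pos: [0.3787, 0.108, 0.1847]
ee_rot: [[-1.0, -0.014, -0.006], [-0.014, 1.0, -0.001], [0.006, -0.001, -1.0]]
wrist_force: [-0.1, -1.4, -0.3]
gripper_width: 0.004
(0.4354, 0.1845, 0.02) [210.82333751 224.09867769] [ 37.94002508 357.59206611]
(0.4354, 0.1845, 0.04) [210.4697979  216.84381479] [ 35.81878741 314.06288873]
(0.4354, 0.036, 0.02) [264.05676013 249.38518934] [357.34056081 509.31113604]
(0.4354, 0.036, 0.04) [264.26219253 241.88164364] [358.57315521 464.28986185]
(0.473, 0.036, 0.06) [274.91490662 225.69336897] [422.48943973 367.16021385]
[0.38450651 0.11041535 0.18618674]
```

View pics/c6.png

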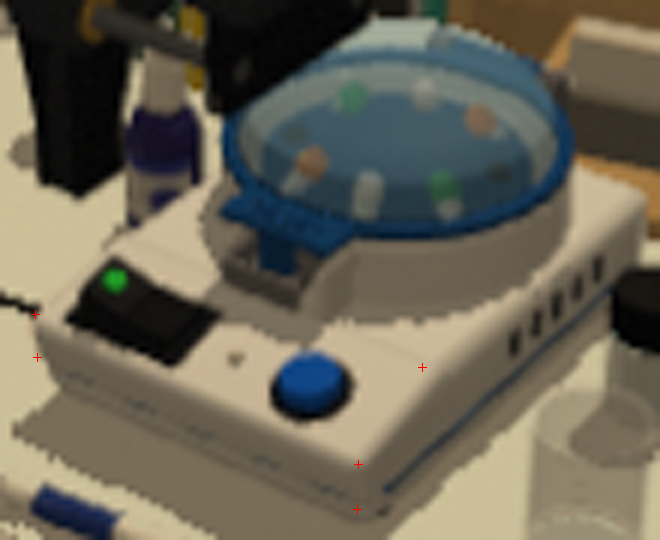

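The lid stays shut and the tab is latched at (290,222). The front corner of the panel matches z ≈ 0.04 at (358,464), so the slope is about 20–25°. The rocker is centred at (145,310), the dot is at (115,280) and the key at (310,385). I'll tilt the tool 20° and hover over the dot.

```bash
python3 -m jog '{"delta_pos":[[16,16,-20],[16,16,-20],[16,16,-20],[0,0,-15],[0,0,0],[0,0,0]],"rot":[[0,-6.8,0],[0,-6.6,0],[0,-6.6,0],[0,0,0],[0,0,0],[0,0,0]],"grip":[0,0,0,0,0,0]}'
python3 - <<'E'
from h import *
S=vision.capture("scene");s=r.sense();R=np.array(s["ee_rot"]);tip=np.array(s["tcp_pos"])+R[:,2]*.025
print(s["tcp_pos"],tip,R[:,2],s["wrist_force"])
a=crop(S,195,165,100,80,7)
for P in (tip,(.452,.158,.059)):
    p=(proj(S,P)-[195,165]+.5)*7;cv2.drawMarker(a,tuple(int(v) for v in p),(0,0,255),0,10,1)
cv2.imwrite("pics/c7.png",a)
E
```

```text
time_s: 7.35
tcp_pos: [0.4305, 0.1349, 0.1311]
ee_rot: [[-0.964, 0.005, 0.266], [-0.002, 1.0, -0.028], [-0.266, -0.028, -0.964]]
wrist_force: [-0.1, -0.0, 0.0]
gripper_width: 0.006
[0.43118758 0.13554051 0.13205532] [0.43788452 0.13488176 0.10797801] [ 0.26787777 -0.02635001 -0.96309251] [ 0.06291642 -0.02847802  0.38675501]
```

View pics/c7.png

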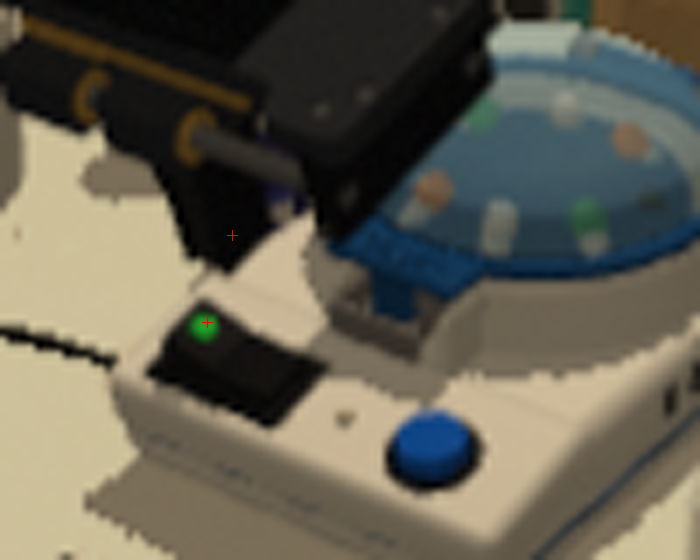

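The marker for the rocker target falls on the green dot at (205,325), and the tips are still short of it. I'll move to hover over the dot.

```bash
python3 -m jog '{"delta_pos":[[1,6,-5],[1,6,-5],[1,6,-5],[1,5,-5],[0,0,-5],[0,0,0],[0,0,0]],"rot":[[0,-1.5,0],[0,-1.5,0],[0,-1.5,0],[1.5,0,0],[0,0,0],[0,0,0],[0,0,0]],"grip":[0,0,0,0,0,0,0]}'
cat > st.py <<'E'
from h import *
s=r.sense();R=np.array(s["ee_rot"]);print(s["time_s"],"tip",(np.array(s["tcp_pos"])+R[:,2]*.025).round(4),"z",R[:,2].round(3),np.array(s["wrist_force"]).round(1))
E
python3 st.py
```

```text
time_s: 7.98
tcp_pos: [0.4397, 0.1555, 0.1215]
ee_rot: [[-0.947, 0.004, 0.322], [0.004, 1.0, 0.001], [-0.322, 0.002, -0.947]]
wrist_force: [0.2, -0.5, 0.7]
gripper_width: 0.006
7.9833 tip [0.4477 0.1555 0.0978] z [ 0.322  0.001 -0.947] [ 0.2 -0.5  0.7]
```

```bash
python3 -m jog '{"delta_pos":[[-5,2.5,0],[-4,0,0],[3,0,-9],[3,0,-9],[3,0,-9],[0,0,0],[0,0,0]],"rot":[[0,0,0],[0,0,0],[0,0,0],[0,0,0],[0,0,0],[0,0,0],[0,0,0]],"grip":[0,0,0,0,0,0,0]}'; python3 st.py
```

```text
time_s: 8.57
tcp_pos: [0.4432, 0.1558, 0.1058]
ee_rot: [[-0.954, -0.0, 0.299], [-0.0, 1.0, 0.001], [-0.299, 0.001, -0.954]]
wrist_force: [0.8, 0.4, 0.7]
gripper_width: 0.001
8.5667 tip [0.4506 0.1558 0.0819] z [ 0.299  0.001 -0.954] [0.8 0.4 0.7]
```

The moves fall short, so I'll check the joints against their limits.

```bash
python3 -c "
from h import *
s=r.sense();print(np.round(s['joints'],1),np.round(s['joint_velocities'],1),np.round(s['effort'],1),np.round(s['moment'],2))"
```

```text
[  38.2   10.4  -57.1   51.3  -13.6 -177.4] [ 0.5 -0.9 -0.3 -0.2 -0.2 -0.1] [ -0.  -20.8  11.5   1.3   0.    0. ] [-0.02  0.61  0.  ]
```

Joint 5 (-13.6°) and joint 6 (-177.4°) are at or near their range limits, so a backward tilt isn't available here. I'll go back to upright.

```bash
python3 -m jog '{"delta_pos":[[0,0,5],[0,0,5],[0,0,0],[0,0,0],[0,0,0]],"rot":[[0,4,0],[0,4,0],[0,4,0],[0,4,0],[0,0,0]],"grip":[0,0,0,0,0]}'; python3 -c "
import st;print(st.np.round(st.s['joints'],1));print(st.R.round(3))"
```

```text
time_s: 8.98
tcp_pos: [0.4587, 0.1499, 0.1176]
ee_rot: [[-0.99, 0.011, 0.141], [0.009, 1.0, -0.015], [-0.141, -0.013, -0.99]]
wrist_force: [2.2, 0.4, -0.0]
gripper_width: 0.007
8.9833 tip [0.4622 0.1495 0.0929] z [ 0.141 -0.015 -0.99 ] [ 2.2  0.4 -0. ]
[  40.8   13.7  -38.2   10.9  -33.  -140.2]
[[-0.99   0.011  0.141]
 [ 0.009  1.    -0.015]
 [-0.141 -0.013 -0.99 ]]
```

```bash
python3 -m jog '{"delta_pos":[[-5,3,0],[-6,3,-4],[-5,3,-4],[0,0,-4],[0,0,0],[0,0,0]],"rot":[[0.4,0,0],[0.4,0,0],[0,0,0],[0,0,0],[0,0,0],[0,0,0]],"grip":[0,0,0,0,0,0]}'; python3 -c "
import st;print(st.np.round(st.s['joints'],1))"
```

```text
time_s: 9.48
tcp_pos: [0.439, 0.1555, 0.104]
ee_rot: [[-0.99, 0.008, 0.138], [0.007, 1.0, -0.007], [-0.138, -0.006, -0.99]]
wrist_force: [-0.2, 0.3, -0.1]
gripper_width: 0.007
9.4833 tip [0.4425 0.1554 0.0792] z [ 0.138 -0.007 -0.99 ] [-0.2  0.3 -0.1]
[  42.8   13.5  -41.4   11.4  -30.  -142.9]
```

```bash
python3 -m jog '{"delta_pos":[[5,2,-6],[4,0.5,-6],[0,0,0],[0,0,0]],"rot":[[0,0,0],[0,0,0],[0,0,0],[0,0,0]],"grip":[0,0,0,0]}'; python3 st.py; python3 -m jog '{"delta_pos":[[0.5,0,-4],[0,0,0],[0,0,0]],"rot":[[0,0,0],[0,0,0],[0,0,0]],"grip":[0,0,0]}'; python3 st.py;  python3 -m jog '{"delta_pos":[[0.5,0,-2],[0,0,0],[0,0,0]],"rot":[[0,0,0],[0,0,0],[0,0,0]],"grip":[0,0,0]}'; python3 st.py
```

```text
time_s: 9.82
tcp_pos: [0.4488, 0.1582, 0.0917]
ee_rot: [[-0.99, 0.009, 0.138], [0.009, 1.0, -0.007], [-0.138, -0.006, -0.99]]
wrist_force: [-0.2, 0.6, -0.1]
gripper_width: 0.003
9.8167 tip [0.4523 0.1581 0.0669] z [ 0.138 -0.007 -0.99 ] [-0.2  0.6 -0.1]
time_s: 10.07
tcp_pos: [0.4495, 0.1586, 0.0885]
ee_rot: [[-0.99, 0.009, 0.139], [0.008, 1.0, -0.005], [-0.139, -0.004, -0.99]]
wrist_force: [-0.2, 1.5, 1.8]
gripper_width: 0.006
10.0667 tip [0.453  0.1585 0.0637] z [ 0.139 -0.005 -0.99 ] [-0.2  1.5  1.8]
time_s: 10.32
tcp_pos: [0.4495, 0.1584, 0.0863]
ee_rot: [[-0.99, 0.009, 0.139], [0.008, 1.0, -0.006], [-0.139, -0.005, -0.99]]
wrist_force: [0.1, 0.7, 0.3]
gripper_width: 0.002
10.3167 tip [0.453  0.1582 0.0616] z [ 0.139 -0.006 -0.99 ] [0.1 0.7 0.3]
```

```bash
for i in 1; do :; done; python3 -m jog '{"delta_pos":[[0,0,-2],[0,0,0]],"rot":[[0,0,0],[0,0,0]],"grip":[0,0]}' | grep -E "tcp|force"; python3 -m jog '{"delta_pos":[[0,0,-2],[0,0,0]],"rot":[[0,0,0],[0,0,0]],"grip":[0,0]}'| grep -E "tcp|force"; python3 -m jog '{"delta_pos":[[0,0,-2],[0,0,0]],"rot":[[0,0,0],[0,0,0]],"grip":[0,0]}'| grep -E "tcp|force"; python3 st.py
```

```text
tcp_pos: [0.4493, 0.1581, 0.084]
wrist_force: [0.2, 0.3, -0.3]
tcp_pos: [0.4494, 0.1582, 0.082]
wrist_force: [0.2, 0.9, -0.1]
tcp_pos: [0.4497, 0.1583, 0.0813]
wrist_force: [-4.7, 0.1, 11.4]
10.8167 tip [0.4531 0.1582 0.0566] z [ 0.139 -0.006 -0.99 ] [-4.7  0.1 11.4]
```

The force peaked briefly at about 1.8 N at z = 0.064, then met a hard stop 7 mm lower (11 N, along the panel normal), which suggests the rocker snapped over. I'll lift and look.

```bash
python3 -m jog '{"delta_pos":[[0,0,10],[0,0,15],[-15,0,15],[-25,0,10],[-25,0,0],[0,0,0]],"rot":[[0,0,0],[0,0,0],[0,0,0],[0,0,0],[0,0,0],[0,0,0]],"grip":[0,0,0,0,0,0]}'
python3 - <<'E'
from h import *
S=vision.capture("scene");T=vision.capture("top")
a=crop(S,195,165,100,80,7);cv2.imwrite("pics/c8.png",a)
B=((100,130,60),(125,255,255));G=((40,100,50),(85,255,255))
for c,p,(lo,hi),rad in((S,(257,228),B,11),(T,(285,214),B,11),(S,(224,212),G,6),(T,(254,216),G,6)):
    try: print(blob(c,p,lo,hi,rad))
    except Exception as e: print("none")
E
```

```text
time_s: 11.32
tcp_pos: [0.3813, 0.1566, 0.1303]
ee_rot: [[-0.991, 0.008, 0.137], [0.008, 1.0, -0.006], [-0.137, -0.005, -0.991]]
wrist_force: [-0.2, -0.2, -1.2]
gripper_width: 0.005
(array([256.30136986, 228.04109589]), array([251, 224,  11,   9,  73], dtype=int32))
(array([285.20512821, 213.87179487]), array([282, 211,   7,   7,  39], dtype=int32))
(array([223.11764706, 212.41176471]), array([221, 211,   5,   4,  17], dtype=int32))
(array([251.5       , 215.71428571]), array([250, 214,   4,   4,  14], dtype=int32))
```

View pics/c8.png

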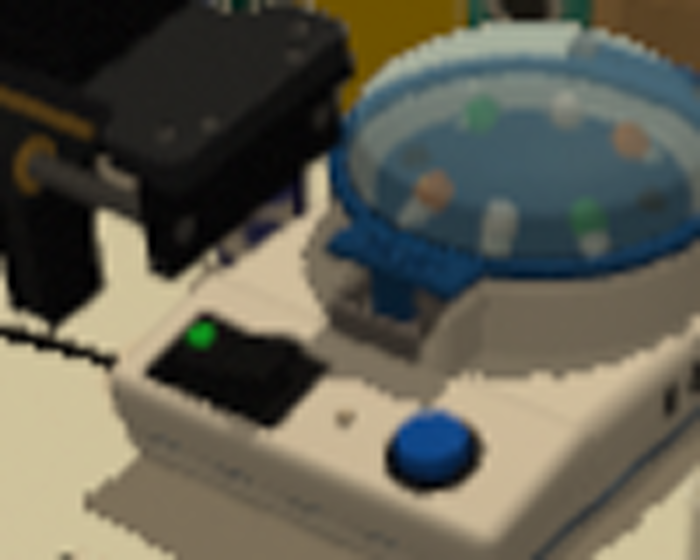

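The rocker has flipped: its right half is now raised and the dot side is down at (202,333). The lid is still shut, and the key blob moved less than 0.3 px, so the machine hasn't shifted. Next is hovering over the key.

```bash
python3 -m jog '{"delta_pos":[[0,-29,0],[0,-29,0],[0,-28,0],[19,0,-8],[19,0,-10],[19,0,-10],[0,0,0],[0,0,0]],"rot":[[0,-1.5,0],[0,-1.5,0],[0,-1.5,0],[0,0,0],[0,0,0],[0,0,0],[0,0,0],[0,0,0]],"grip":[0,0,0,0,0,0,0,0]}'|grep time;  python3 -c "
import st;print(st.np.round(st.s['joints'],1))"
```

```text
time_s: 12.08
12.0833 tip [0.4479 0.0719 0.077 ] z [ 0.214 -0.007 -0.977] [-0.6 -0.9 -0. ]
[  33.5   10.5  -50.1   20.8  -20.5 -143.1]
```

```bash
python3 -m jog '{"delta_pos":[[2,-1.5,-8],[2,0,-8],[0,0,0],[0,0,0]],"rot":[[0,0,0],[0,0,0],[0,0,0],[0,0,0]],"grip":[0,0,0,0]}'|grep time; python3 st.py; python3 -m jog '{"delta_pos":[[0.5,0,-3],[0,0,0],[0,0,0]],"rot":[[0,0,0],[0,0,0],[0,0,0]],"grip":[0,0,0]}'|grep time; python3 st.py; python3 -m jog '{"delta_pos":[[0.5,0,-2],[0,0,0],[0,0,0]],"rot":[[0,0,0],[0,0,0],[0,0,0]],"grip":[0,0,0]}'|grep time; python3 st.py
```

```text
time_s: 12.42
12.4167 tip [0.4506 0.0705 0.0619] z [ 0.215 -0.006 -0.977] [ 0.2  0.1 -0.1]
time_s: 12.67
12.6667 tip [0.4516 0.0709 0.0593] z [ 0.216 -0.005 -0.976] [-0.3  0.4 -0.1]
time_s: 12.92
12.9167 tip [0.4521 0.0709 0.057 ] z [ 0.216 -0.006 -0.976] [-1.3 -0.6 -0.3]
```

```bash
python3 -m jog '{"delta_pos":[[0.5,0,-2],[0,0,0],[0,0,0]],"rot":[[0,0,0],[0,0,0],[0,0,0]],"grip":[0,0,0]}'|grep time; python3 st.py; python3 -m jog '{"delta_pos":[[0.5,0,-2],[0,0,0],[0,0,0]],"rot":[[0,0,0],[0,0,0],[0,0,0]],"grip":[0,0,0]}'|grep time; python3 st.py; python3 -m jog '{"delta_pos":[[0.5,0,-1.5],[0,0,0],[0,0,0]],"rot":[[0,0,0],[0,0,0],[0,0,0]],"grip":[0,0,0]}'|grep time; python3 st.py
```

```text
time_s: 13.17
13.1667 tip [0.4527 0.0709 0.0551] z [ 0.216 -0.005 -0.976] [-0.5  0.1  2.2]
time_s: 13.42
13.4167 tip [0.4532 0.0709 0.0531] z [ 0.216 -0.005 -0.976] [-1.2  0.3  4. ]
time_s: 13.67
13.6667 tip [0.4536 0.0709 0.052 ] z [ 0.217 -0.005 -0.976] [-5.1  1.8  9.9]
```

The force rose 2.2, 4.0, then 9.9 N over about 5 mm of travel. That is the key's spring and then its stop. I'll check that it holds and that nothing else moved.

```bash
python3 -m jog '{"delta_pos":[[0,0,0],[0,0,0],[0,0,0],[0,0,0]],"rot":[[0,0,0],[0,0,0],[0,0,0],[0,0,0]],"grip":[0,0,0,0]}'|grep force; python3 st.py
python3 - <<'E'
from h import *
S=vision.capture("scene")
a=crop(S,185,135,150,120,5);cv2.imwrite("pics/c9.png",a)
print(blob(S,(224,212),(40,100,50),(85,255,255),6))
E
```

```text
wrist_force: [-5.9, 1.0, 10.6]
14.0 tip [0.4536 0.0709 0.052 ] z [ 0.217 -0.005 -0.976] [-5.9  1.  10.6]
(array([223.1875, 212.3125]), array([221, 211,   5,   4,  16], dtype=int32))
```

View pics/c9.png

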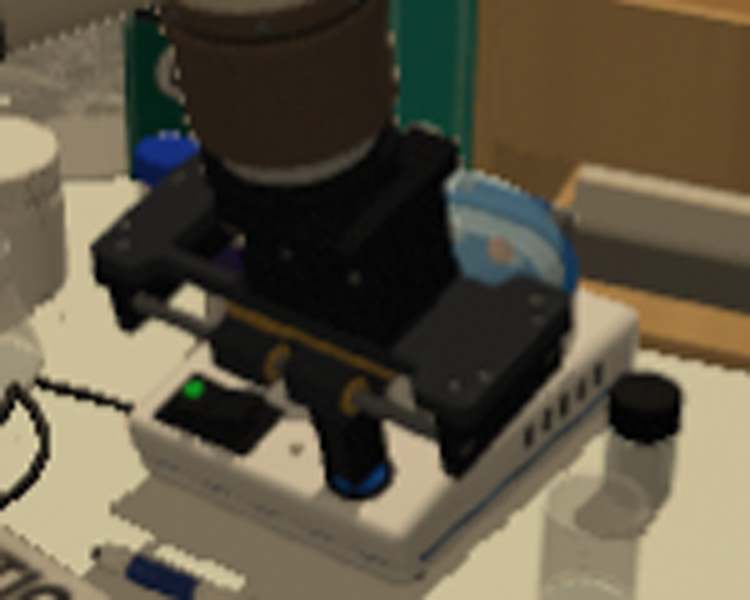

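The tips are on the key at (357,475), with the key sunk and its blue rim showing around them. The rocker is on, the lid is shut, and the dot hasn't moved. The force is steady at about 12 N, against the 4.5 N the key needs. I'll hand in.

```bash
python3 -c "
from station import finish_job;print(finish_job())"
```

```text
the job is handed in; nothing more can be done
None
```

The quick spin was set up in the order you asked, and I handed the job in at about 14 s with the fingertips still holding the blue key down.

- **Lid:** I pressed it at the front tab to its stop, with the force rising to 8.7 N. It stayed shut by itself after I lifted off and in the later pictures.
- **Power:** I pressed the rocker half with the green dot until it hit its stop. The next picture showed the dot side down and the other half raised.
- **Key:** It went down about 5 mm at 2 to 4 N, then met a hard stop. It was held at about 12 N when I handed in, against the 4.5 N it needs. I could not see the rotor turning, so I judged "fully down" from the travel, the force and the picture.
- **Centrifuge and neighbours:** After the rocker press the key's position in the pictures changed by less than 0.3 px, and the green dot did not move during the key press, so the centrifuge did not shift. The nearby items in view in the last picture were standing. I did not measure their positions.

**What did not go as planned:** I wanted to tilt the tool 20° to match the panel, but joint 5 came near its limit and joint 6 reached its own, so several moves fell short. I pressed the rocker at about 8° and the key at about 12° instead. An early yaw estimate of 2.85°, taken from the key and dot, disagreed with the body edges (about 0.7°). I used 0.8°, and the contacts landed where expected.

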